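# Tap the clamping wedge tight on a glued wooden box

## Robot

A 6-joint arm with a two-finger parallel gripper is mounted at the origin on a cart in front of the work surface, level with it; the furniture and walls round the work are solid. World frame = base frame: x ahead of the robot, y to its left, z up, the work surface at z = 0. Lengths are in mm, angles in rad, forces in N, time in s.
With the tool pointing down it reaches from about 350 to 775 mm from the base axis. Payload 7.3 kg.
Tool frame: the origin (TCP) lies midway between the tips of the shut fingers; the grasp point (between the pads) lies 19 mm behind it; z points along the fingers, y is the line along which they close (so a half turn about z gives the same grasp; the last joint's range is limited). The gripper opens to 92 mm and grips with 3 to 60 N. Pads are 19 mm wide; open, the fingers measure 130 mm over their backs; the gripper's body (75 mm by 190 mm) begins 47 mm behind the grasp point.
Start: joints at [1.009, 0.342, 1.524, -0, 1.275, -0.146], TCP at [212.047, 480.293, 226.741] pointing down, gripper open.
Joint ranges: [-2.53, 2.53], [-0.77, 2.02], [0.04, 2.7], [-1, 4.14], [0.28, 2.66], [-3.11, 3.11]. Speed limits (rad/s): [2.57, 2.57, 3.14, 3.14, 3.14, 3.14].

## Interface

Orientations are given as [roll, pitch, yaw] about the fixed x, y, z axes, in that order (R = Rz(yaw) Ry(pitch) Rx(roll)).
In Python, from plant import bot gives the robot as it stands. The module is installed in compiled form; this text tells all that it offers.
- The arm moves only by the shell command python3 -m crank 'ROWS' [OPENING]. ROWS is JSON, a list of rows, each a list of 6 numbers: the shift along the tool's x, y, z in m, then the turn, a rotation vector about the tool's x, y, z in rad. In form: [[dx, dy, dz, wx, wy, wz], ...]. A call has 1 to 5 rows; each row shifts and turns the commanded pose from where the row before left it, along the tool's axes as they then stand; what a row does not reach is not made up. A row lasts 1/8 s, in which the tool goes at most 62.5 mm and 10.7 degrees, less where a joint would pass 70% of its speed; a pose out of reach is approached as far as the arm can. A call is refused whole if a number of a shift passes 0.0625 or a number of a turn 0.188, either way. A call with a gripper value outside its range is refused whole. OPENING is the opening in per cent of the stroke, from 0 (shut) to 100 (fully open), set as the call begins (- or left out, the last holds). The fingers move at their own pace and stop on an object; the grip force is fixed at half the most. Time passes only in rows, so rows that do not move let the fingers close. It gives the time, the measured TCP pose, the force, the opening and the grip force at its end, in the units of the state.
- bot.get_obs(): the state, without advancing time (a new reading comes with each control period).
- bot.capture(name): name is "scene" or "top" or "wrist"; returns a dict with "color" (400x640x3 uint8, blue, green, red), "fov_y" (degrees; the focal length in pixels is half the picture's height over the tangent of half this angle, whatever the lens; pixels are square), "cx", "cy" (the principal point, pixels), "k1" (the pictures are not rectified: a ray, as slopes to the right and down, at radius r is drawn at 1 + k1 r^2 times it, then the intrinsics apply), "extrinsics" (4x4, takes a point from world to camera coordinates); the wrist camera has in their place "tool_from_camera" (4x4, takes a point from camera to tool coordinates, whose origin is the TCP and whose axes are the flange's). Camera axes: x right, y up, looking along -z (the intrinsics and any distortion apply to the point x, -y, -z); pixel columns grow to the right and rows downward; lengths in mm; the calibration is good to about 2 mm. A picture is of the moment at which its call begins: read the wrist's pose just before it. There is no depth.
- bot.close_job(): hands the job in; it is judged then, once.
The state is a dict: "time": time; "joint_positions": joint angles; "dq": joint speeds; "tau": joint torques, N m; "tool_pos": TCP position; "tcp_rot": TCP orientation; "contact_force": force on the tool from outside, world axes, zero at the start; "moment": the same for the moment, N m; "grip_width": finger opening in mm; "finger_force": force on a finger pad.
Only numpy, scipy, OpenCV 4.12 (cv2) and the standard library are available. Lean on these libraries where they do the work, as an engineer would, in place of code of your own. Each camera call takes 0.05 s, during which the arm holds its last target. There are 200 camera calls.

## Task

The small wooden box in the gluing cradle must be clamped while its glue dries: pick up the wooden mallet by its handle and tap the wedge's thick end with it, in at least three separate light taps and drawing the head clear after each, until the wedge stops advancing and stays jammed tight against the box by itself. Tap gently: 10 to 15 N is enough, and a hard blow or an overdriven wedge would crack the box; touch the wedge, box and cradle with nothing but the mallet's face on the wedge. Then lay the mallet flat on the worktop, clear of the cradle, let go, and leave the other things where they are.

Things in the scene. Friction and masses are not known exactly. Their poses are not given: they have to be found in the camera images.
- cradle: Fixed gluing cradle: plywood board 180 x 195 mm, 12 mm thick. Origin: underside, near the middle (board spans x -80..100, y -100..95 mm). +x points away from robot, +y (to the left) is the direction the wedge is driven. A slanting wooden fence stands at its near side (y -40..65, top 40 mm above the worktop), an end block at the box's +y end, and a screwed stop with a sprung jaw at the far side.
- wedge: Loose light wooden wedge lying on the cradle board between fence and box: 150 mm long in y, 31 mm tall, 11 mm thick at its thin +y end, 36 mm at its thick -y end. Origin: underside, half-way along, on the straight side that faces the box. It slides toward +y of the cradle. The stop's setting varies by 5.5 mm and is not measured, so the wedge gets tight after 13 to 66 mm of travel; where can only be felt.
- wedge_end (a point): Centre of the wedge's thick end face (36 mm wide, 31 mm tall, centre 27.5 mm above the worktop, face square to the drive direction). The mallet hits here, moving along +y of the cradle. It sticks out beyond the fence and box at the cradle's -y end. Loose, the wedge slides with under 1 N; once it clamps, the resistance rises by about 3 N per mm of travel; it does not spring back.
- box: Loose small dark wooden box with closed lid, 72 x 107 x 40 mm, standing on the cradle board, its long side along the wedge. Origin: centre of its underside. The wedge must end up pressing on it with 10 to 28 N by itself; a wedge that no longer advances under taps of 10 to 15 N does so.
- mallet: Wooden mallet lying flat, about 0.3 kg. Origin: under the middle of its head. Handle along -x, 20 mm wide (y) and 24 mm tall, from 22 to 197 mm behind the head's middle, with a 40 mm tall butt at the end. Head 44 mm (x) x 90 mm (y) x 40 mm tall: the flat faces at y = +45 and -45 mm are the striking faces. The microwave's front stands a few cm beyond the head: draw it back toward the robot before carrying it across.
- mallet_grip (a point): Point on the handle's axis 55 mm from the head's middle, 20 mm above the worktop as it lies; good place to grip across the 20 mm width, from above, firmly (60 N or more).
- mallet_head (a point): Centre of the mallet's head, 20 mm above its underside. For a tap hold the mallet level, handle toward the robot square to the drive direction, with this point 36 mm above the worktop (the head then passes 4 mm above the cradle board) and in line with the wedge end; the face touches when it is 45 mm from the wedge end.
- tin: Bystander: flat oblong fish tin, 63 x 105 x 23 mm, to the right on the worktop. Origin: centre of its underside.
- tumbler: Bystander: glass tumbler, 77 mm wide, 89 mm tall, behind the cradle. Origin: centre of its underside.
- cream: Bystander: low round cream pot, 63 mm wide, 34 mm tall, to the left in front of the cradle. Origin: centre of its underside.
Not all that is in view belongs to the job. There is more than one size of the box; the job needs the middle-sized.

How it is judged:
By the outcome, as a careful person would: the job done as asked, in the order asked, and still so for the second after the job is handed in, with the robot touching nothing.
It also fails if it takes over 61 s, if anything falls off the work surface, if the arm or the gripper's body presses on something with over 40 N, if the wrist force passes 120 N, or if a joint passes its speed limit or range.

## Working session

There is one attempt and no reset: what is moved stays moved. The work goes in short steps, Python scripts to look and compute and a shell command to move; the robot and the scene stay as the last step left them, time stands still between calls to the robot, and variables do not carry over. Pictures are saved under pics/ and viewed, at most 10 in all, crops included, and the job is handed in when it is done.

```bash
mkdir -p pics; python3 - <<'E'
from plant import bot
import cv2
o=bot.get_obs();print({k:o[k] for k in('time','tool_pos','tcp_rot','grip_width','contact_force')})
for n in('scene','top'):
    c=bot.capture(n);cv2.imwrite(f'pics/{n}0.png',c['color']);print(n,c['fov_y'],c['cx'],c['cy'],c['k1'],c['extrinsics'])
E
```

```text
{'time': 0.0, 'tool_pos': array([211.79935127, 479.92055238, 226.0470578 ]), 'tcp_rot': array([-3.14006263e+00, -2.21926997e-04,  2.72579806e+00]), 'grip_width': 91.55188227249641, 'contact_force': array([ 0.31368073, -0.40155159,  0.22374468])}
scene 45.24371411061651 318.0263702344967 200.02512729426974 -0.11185070861053585 [[ 8.98250239e-01 -4.39413984e-01 -7.86502083e-03 -4.91496709e+02]
 [ 2.92721750e-01  5.84841622e-01  7.56488106e-01 -2.42008697e+02]
 [-3.27811661e-01 -6.81817885e-01  6.53960157e-01 -1.60504917e+03]
 [ 0.00000000e+00  0.00000000e+00  0.00000000e+00  1.00000000e+00]]
top 44.12355668788902 319.8879282691278 193.5879598510293 -0.10949894461366631 [[ 3.01745451e-01 -9.53366516e-01  6.47834908e-03 -1.49038798e+02]
 [ 7.46223999e-01  2.40402053e-01  6.20770969e-01 -4.69289102e+02]
 [-5.93379665e-01 -1.82480517e-01  7.83965200e-01 -1.35713144e+03]
 [ 0.00000000e+00  0.00000000e+00  0.00000000e+00  1.00000000e+00]]
```

View pics/top0.png

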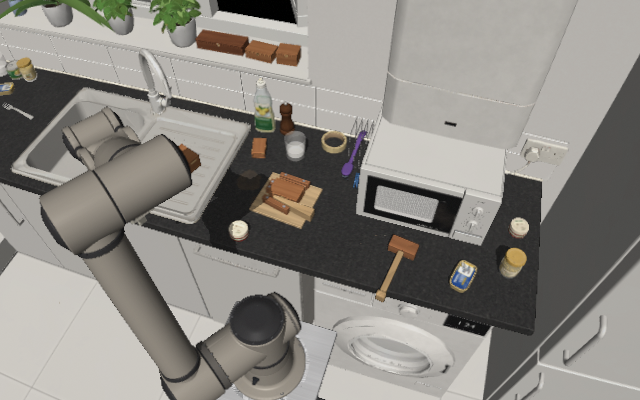

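View pics/scene0.png

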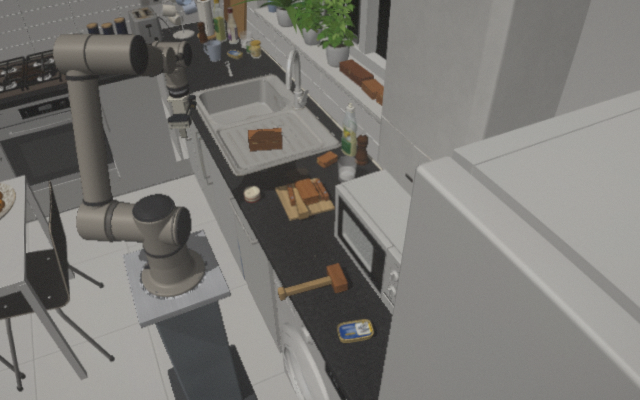

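The top view shows the mallet head at about (403,247) and its butt at (381,297). The cradle is at (287,199), the tumbler at (295,147), the cream pot at (238,231) and the tin at (463,275). There are three box candidates: in the sink (186,157, large), in the cradle (290,187, middle) and by the tumbler (259,147, small). The one in the cradle fits the description. I'll confirm it in an enlarged crop.

```bash
python3 - <<'E'
import cv2,numpy as np
t=cv2.imread('pics/top0.png')
a=cv2.resize(t[165:235,240:340],None,fx=6,fy=6,interpolation=cv2.INTER_CUBIC)
cv2.imwrite('pics/c1.png',a)
b=cv2.resize(t[225:305,360:490],None,fx=6,fy=6,interpolation=cv2.INTER_CUBIC)
cv2.imwrite('pics/c2.png',b)
E
cat > h.py <<'E'
import numpy as np,cv2
from scipy.spatial.transform import Rotation as R
def ray(c,u,v,T=None):
    "T: camera->world"
    if T is None:T=np.linalg.inv(c['extrinsics'])
    f=200/np.tan(np.radians(c['fov_y']/2))
    K=np.array([[f,0,c['cx']],[0,f,c['cy']],[0,0,1.]])
    p=cv2.undistortPoints(np.array([[[u,v]]],float),K,np.array([c['k1'],0,0,0,0.]))[0,0]
    # k1 applied model matches OpenCV radial
    return T[:3,3],T[:3,:3]@np.array([p[0],-p[1],-1.])
def at(c,u,v,z,T=None):
    o,d=ray(c,u,v,T);return (o+d*(z-o[2])/d[2])[:2].round(1)
def tool(o):
    T=np.eye(4);T[:3,:3]=R.from_euler('xyz',o['tcp_rot']).as_matrix();T[:3,3]=o['tool_pos'];return T
def delta(o,pos,yaw):
    "tool-axis shift (mm) and rotvec to pose pointing down with yaw"
    T=tool(o);W=R.from_euler('xyz',[np.pi,0,yaw]).as_matrix()
    return (T[:3,:3].T@(np.array(pos)-T[:3,3])).round(1),R.from_matrix(T[:3,:3].T@W).as_rotvec().round(3)
E
```

```text
(no output)
```

View pics/c1.png

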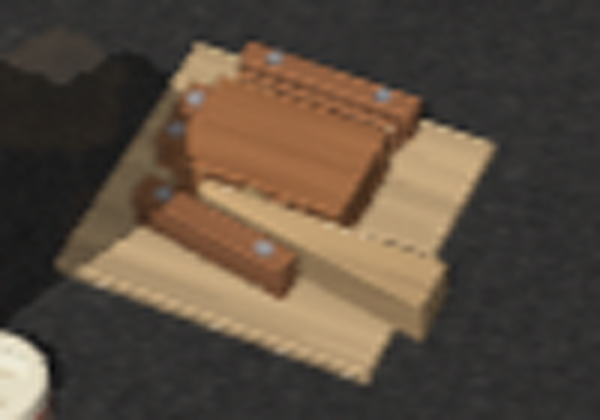

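View pics/c2.png

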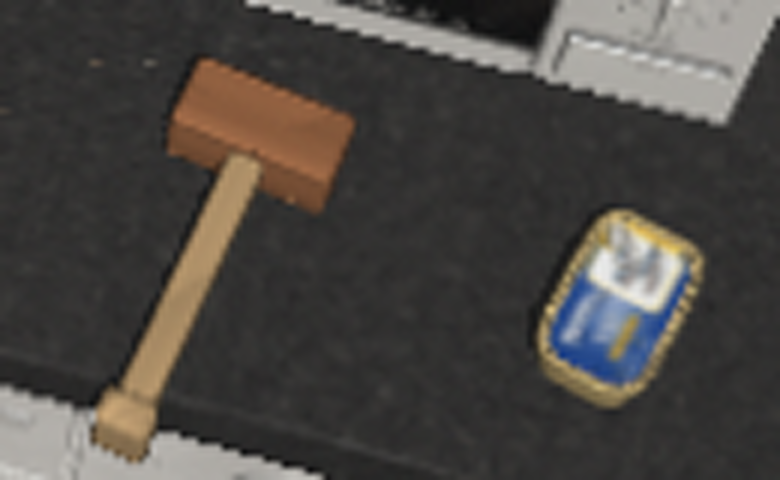

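The first crop shows the box in the cradle, held between the end block, the jaw and the wedge, so this is the middle-sized one. The wedge's thick end is at crop (432,285). The second crop shows the mallet head's top corners at (205,58), (355,122), (325,185) and (175,125).

```bash
python3 - <<'E'
from plant import bot
from h import *
c=bot.capture('top')
def A(p,off,z):return at(c,p[0]/6+off[0]-.4,p[1]/6+off[1]-.4,z)
o1=(240,165);o2=(360,225)
B=[A(p,o1,12) for p in((198,45),(493,148),(372,375),(60,265))];print('board',B)
print('sides',[np.linalg.norm(B[i]-B[(i+1)%4]).round() for i in range(4)])
print('wedge end top',A((445,265),o1,43),A((420,305),o1,43))
M=[A(p,o2,40) for p in((205,58),(355,122),(325,185),(175,125))];print('mallet',M,'ctr',np.mean(M,0))
print('sides',[np.linalg.norm(M[i]-M[(i+1)%4]).round() for i in range(4)])
print('handle',A((240,158),o2,32),A((143,390),o2,32))
print('yaws',[np.arctan2(*(d[::-1])) for d in (B[0]-B[1],B[3]-B[2],M[0]-M[1],M[3]-M[2],A((240,158),o2,32)-A((143,390),o2,32))])
print('tin',A((620,310),o2,23),'cream',at(c,238,229,34),'tumbler',at(c,295,158,0))
w=bot.capture('wrist');print(w['tool_from_camera'].round(2),w['fov_y'])
print(bot.get_obs()['time'])
E
```

```text
board [array([649.2, 227.8]), array([627.7,  35.5]), array([454.4,  50.8]), array([471.4, 243.3])]
sides [np.float64(193.0), np.float64(174.0), np.float64(193.0), np.float64(178.0)]
wedge end top [516.5  28.7] [486.4  33.3]
mallet [array([ 500.1, -246.3]), array([ 484.5, -330.9]), array([ 441.5, -323.1]), array([ 453.9, -240.3])] ctr [ 470.   -285.15]
sides [np.float64(86.0), np.float64(44.0), np.float64(84.0), np.float64(47.0)]
handle [ 449.5 -277.3] [ 301.9 -259.5]
yaws [np.float64(1.459454252400826), np.float64(1.482713149750018), np.float64(1.3884475109089307), np.float64(1.4221426182549477), np.float64(-0.1200166269711387)]
tin [ 424.2 -484.5] cream [369.7 239.3] tumbler [749.  177.8]
[[ 0.000e+00  9.600e-01  2.700e-01  7.254e+01]
 [ 1.000e+00 -0.000e+00  0.000e+00 -8.000e-02]
 [ 0.000e+00  2.700e-01 -9.600e-01 -1.589e+02]
 [ 0.000e+00  0.000e+00  0.000e+00  1.000e+00]] 70.22394814853679
0.2
```

```bash
python3 -m crank '[[-0.06,0,0,0,0,-0.137],[-0.05,-0.035,0,0,0,-0.137],[-0.017,-0.055,0.006,0,0,0],[-0.017,-0.055,0.006,0,0,0],[-0.017,-0.055,0.006,0,0,0]]' 100; python3 -m crank '[[-0.017,-0.055,0.006,0,0,0],[-0.017,-0.055,0.006,0,0,0],[-0.017,-0.055,0.006,0,0,0],[-0.017,-0.055,0.006,0,0,0],[-0.017,-0.055,0.006,0,0,0]]'; python3 -m crank '[[-0.017,-0.055,0.006,0,0,0],[-0.017,-0.055,0.006,0,0,0],[-0.017,-0.055,0.006,0,0,0],[-0.017,-0.055,0.006,0,0,0],[0,0,0,0,0,0]]'
python3 - <<'E'
from plant import bot
from h import *
o=bot.get_obs();c=bot.capture('wrist');cv2.imwrite('pics/w1.png',c['color'])
np.save('w1T.npy',tool(o)@c['tool_from_camera']);print(o['tool_pos'],o['tcp_rot'],o['time'],o['joint_positions'])
E
```

```text
time: 0.82
tool_pos: [332.6, 236.3, 208.5]
tcp_rot: [3.142, 0.0, 3.0]
contact_force: [0.9, 0.1, -0.6]
grip_width: 91.7
finger_force: 0.0
time: 1.45
tool_pos: [377.9, -48.1, 178.7]
tcp_rot: [3.141, 0.001, 3.0]
contact_force: [1.8, 1.1, 0.3]
grip_width: 91.7
finger_force: 0.0
time: 2.08
tool_pos: [414.0, -276.9, 153.8]
tcp_rot: [-3.141, -0.0, 2.996]
contact_force: [-0.5, 1.2, 0.4]
grip_width: 92.0
finger_force: 0.0
[ 414.01992324 -276.85008429  153.77288618] [-3.14135384e+00 -1.78317087e-04  2.99572482e+00] 2.075 [-7.43212988e-01  3.67398326e-01  1.70554658e+00 -3.39688716e-04
  1.06866088e+00 -2.16797801e+00]
```

View pics/w1.png

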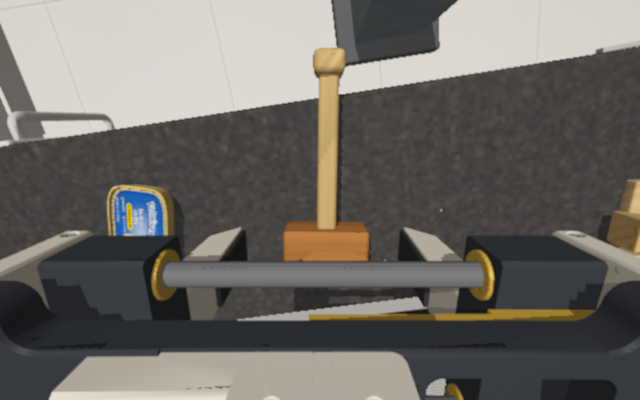

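The wrist view shows the handle's axis from (329,76) to (327,226). The lower edge of the head's near face runs from (286,224) to (368,224).

```bash
python3 - <<'E'
from plant import bot
from h import *
T=np.load('w1T.npy');c=bot.capture('wrist')
a,b=at(c,329,85,32,T),at(c,327.3,222,32,T);d=b-a;y=np.arctan2(d[1],d[0])
e=[at(c,286,231,2,T),at(c,368,231,2,T)];print(a,b,y,at(c,286,225,0,T),at(c,368,225,0,T),at(c,284,262,40,T),at(c,370,262,40,T))
E
```

```text
[ 314.  -256.2] [ 446.6 -276.6] -0.15264932839526538 [ 455.2 -326.2] [ 469.1 -231.1] [ 481.7 -328.2] [ 494.9 -237.8]
```

```bash
python3 -m crank '[[-0.002,0.005,0.05,0,0,0],[0,0,0.05,0,0,0],[0,0,0.03,0,0,0],[0,0,0.019,0,0,0],[0,0,0,0,0,0]]'; python3 -m crank '[[0,0,0,0,0,0],[0,0,0,0,0,0],[0,0,0,0,0,0],[0,0,0,0,0,0],[0,0,0,0,0,0]]' 0
```

```text
time: 2.8
tool_pos: [416.1, -266.8, 5.0]
tcp_rot: [3.14, -0.003, 3.001]
contact_force: [0.1, -0.0, 0.2]
grip_width: 91.7
finger_force: 0.0
time: 3.42
tool_pos: [416.7, -268.9, 5.8]
tcp_rot: [3.142, 0.0, 3.0]
contact_force: [-0.4, 0.2, -0.8]
grip_width: 46.6
finger_force: 0.0
```

```bash
python3 -m crank '[[0,0,0,0,0,0],[0,0,0,0,0,0],[0,0,0,0,0,0],[0,0,0,0,0,0],[0,0,0,0,0,0]]'
```

```text
time: 4.05
tool_pos: [416.8, -268.9, 5.7]
tcp_rot: [3.142, 0.0, 3.0]
contact_force: [0.2, -1.8, 0.4]
grip_width: 20.0
finger_force: 29.7
```

```bash
python3 -m crank '[[0,0,-0.01,0,0,0],[0.02,0,-0.02,0,0,0],[0.025,0,-0.025,0,0,0],[0,0,-0.02,0,0,0],[0,0.02,0,0,0,0]]'; python3 -m crank '[[-0.009,0.035,0,0,0,-0.02],[-0.009,0.045,0,0,0,-0.02],[-0.009,0.045,0,0,0,0],[-0.009,0.04,0,0,0,0],[0,0.02,0,0,0,0]]';python3 -m crank '[[0,0,0,0,0,0]]'
python3 - <<'E'
from plant import bot
from h import *
o=bot.get_obs();c=bot.capture('wrist')
np.save('w2T.npy',tool(o)@c['tool_from_camera']);print(o['tool_pos'],o['tcp_rot'],o['time'],o['contact_force'],o['moment'])
t=bot.capture('top')['color'][150:270,220:380]
cv2.imwrite('pics/w2.png',np.vstack([c['color'][:,:],cv2.resize(t,(267,200))[:, :] if 0 else np.hstack([cv2.resize(t,(267,200),interpolation=cv2.INTER_CUBIC),np.zeros((200,373,3),np.uint8)])]))
E
```

```text
time: 4.68
tool_pos: [375.9, -243.7, 82.4]
tcp_rot: [-3.139, 0.004, 2.998]
contact_force: [0.4, 0.6, -2.5]
grip_width: 19.9
finger_force: 29.7
time: 5.3
tool_pos: [431.4, -60.0, 80.0]
tcp_rot: [3.141, -0.002, 3.042]
contact_force: [-0.6, 1.0, -2.1]
grip_width: 19.9
finger_force: 29.7
time: 5.42
tool_pos: [430.9, -60.8, 80.0]
tcp_rot: [3.141, -0.002, 3.043]
contact_force: [0.4, -0.2, -2.2]
grip_width: 20.1
finger_force: 29.7
[430.9472904  -60.75895114  80.03798801] [ 3.14077155e+00 -2.17255052e-03  3.04322537e+00] 5.425 [ 0.39076752 -0.21048947 -2.18086885] [ 0.00343037  0.04492393 -0.06243048]
```

View pics/w2.png

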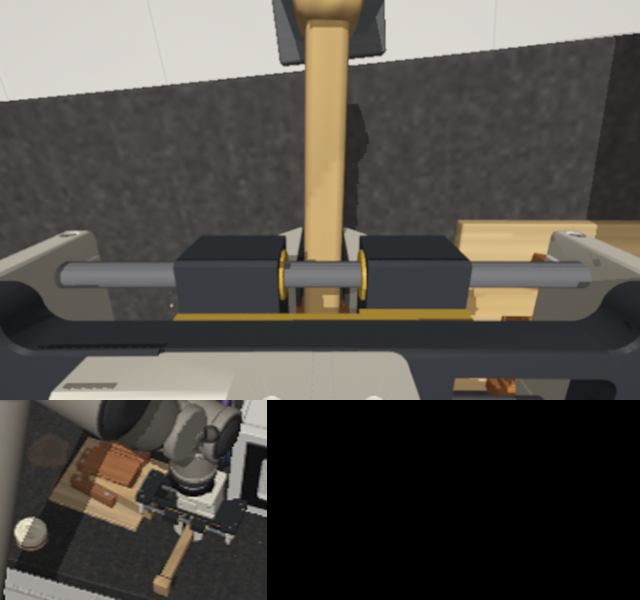

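The wrist view shows the handle straight along the tool's x axis at column 327, and the board's near right corner at (457,222). The head is hidden by the gripper, so I'll check it from the scene camera.

```bash
python3 - <<'E'
from plant import bot
from h import *
c=bot.capture('wrist');print('board corner',at(c,457,221,12,np.load('w2T.npy')))
s=bot.capture('scene');cv2.imwrite('pics/s2.png',cv2.resize(s['color'][170:290,250:390],None,fx=5,fy=5,interpolation=cv2.INTER_CUBIC))
print(bot.get_obs()['time'])
E
```

```text
board corner [453.1  51.4]
5.625
```

View pics/s2.png

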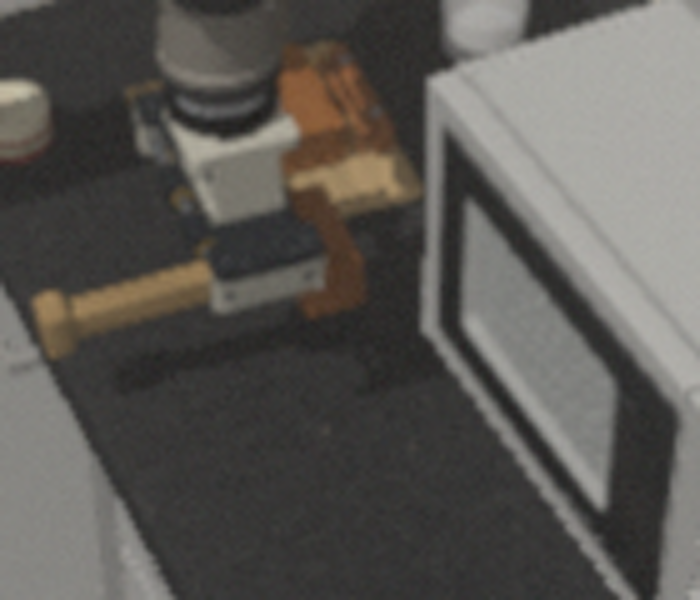

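The head hangs level beside the gripper. Its far lower corner is at crop (365,300), the lower near corner at (305,313) and the upper far corner at (360,255).

```bash
python3 - <<'E'
from plant import bot
from h import *
s=bot.capture('scene')
for (u,v),z in (((365,300),74.3),((305,316),74.3),((362,257),114.3)): print(at(s,250+u/5-.4,170+v/5-.4,z))
b=(56,352);print('butt',at(s,250+b[0]/5-.4,170+b[1]/5-.4,74.3))
E
```

```text
[ 510.7 -111.6]
[ 467.1 -107.3]
[ 509.2 -110.2]
butt [302.2 -63.7]
```

```bash
python3 -m crank '[[0,0,0.03,0,0,0],[0,0,0.02,0,0,0],[0,0,0.008,0,0,0],[0,0,0,0,0,0]]'; python3 -m crank '[[0,0.015,0,0,0,0],[0,0.01,0,0,0,0],[0,0.008,0,0,0,0],[0,0.004,0,0,0,0],[0,0.002,0,0,0,0]]'
python3 - <<'E'
from plant import bot
from h import *
t=bot.capture('top');s=bot.capture('scene');o=bot.get_obs();print(o['time'],o['tool_pos'],o['tcp_rot'],o['contact_force'],o['moment'])
a=cv2.resize(t['color'][160:250,240:345],None,fx=3.8,fy=5,interpolation=cv2.INTER_CUBIC)
b=cv2.resize(s['color'][170:260,260:360],None,fx=4,fy=5,interpolation=cv2.INTER_CUBIC)
cv2.imwrite('pics/p3.png',np.hstack([a,b])[:600,:800])
E
```

```text
time: 6.18
tool_pos: [431.7, -63.5, 22.6]
tcp_rot: [3.141, -0.001, 3.039]
contact_force: [1.3, 0.3, -1.6]
grip_width: 19.9
finger_force: 29.7
time: 6.8
tool_pos: [435.9, -24.0, 22.8]
tcp_rot: [3.142, 0.0, 3.04]
contact_force: [-0.5, -0.2, -2.8]
grip_width: 20.2
finger_force: 29.7
6.9 [435.87151022 -24.22844246  22.71941222] [3.14155599e+00 9.47233438e-05 3.04007740e+00] [ 0.04412395 -0.32586049 -1.9122399 ] [0.0190447  0.08949401 0.00260241]
```

View pics/p3.png

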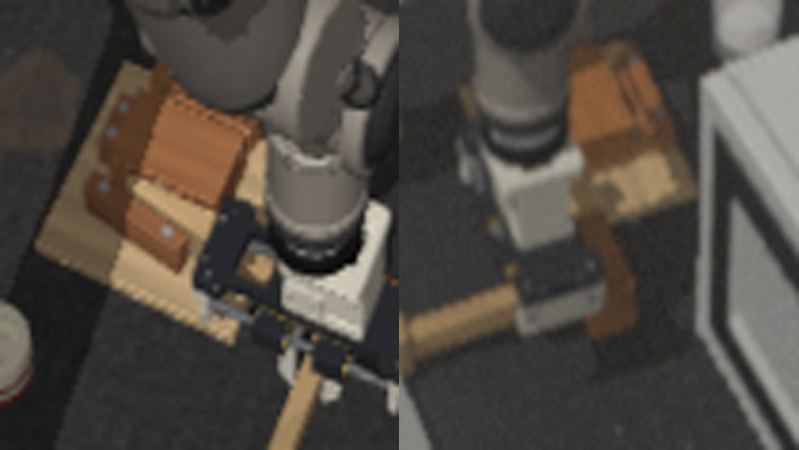

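The head sits low in front of the wedge end, and the gripper body is clear above it. I'll approach slowly and watch the force.

```bash
for i in 1; do python3 -m crank '[[0,0.003,0,0,0,0],[0,0.003,0,0,0,0],[0,0.003,0,0,0,0],[0,0.002,0,0,0,0]]'; done; python3 -m crank '[[0,0.003,0,0,0,0],[0,0.003,0,0,0,0],[0,0.003,0,0,0,0],[0,0.002,0,0,0,0]]'
```

```text
time: 7.4
tool_pos: [436.9, -13.2, 22.7]
tcp_rot: [3.141, -0.0, 3.04]
contact_force: [-0.6, -0.5, -3.7]
grip_width: 19.6
finger_force: 29.7
time: 7.9
tool_pos: [438.1, -2.3, 22.7]
tcp_rot: [3.142, 0.0, 3.04]
contact_force: [-1.0, -0.7, -2.5]
grip_width: 19.8
finger_force: 29.7
```

```bash
python3 -m crank '[[0,0.002,0,0,0,0],[0,0.002,0,0,0,0],[0,0.002,0,0,0,0],[0,0.001,0,0,0,0]]'; python3 -m crank '[[0,-0.008,0,0,0,0],[0,-0.012,0,0,0,0],[0,0,0,0,0,0]]'
python3 - <<'E'
from plant import bot
from h import *
t=bot.capture('top');cv2.imwrite('pics/t4.png',cv2.resize(t['color'][165:235,240:340],None,fx=6,fy=6,interpolation=cv2.INTER_CUBIC))
E
```

```text
time: 8.4
tool_pos: [438.8, 4.6, 22.7]
tcp_rot: [3.142, -0.0, 3.04]
contact_force: [0.0, 0.3, -2.1]
grip_width: 19.9
finger_force: 29.7
time: 8.78
tool_pos: [436.7, -16.4, 22.7]
tcp_rot: [3.142, 0.0, 3.038]
contact_force: [0.3, 0.3, -3.2]
grip_width: 19.6
finger_force: 29.7
```

View pics/t4.png

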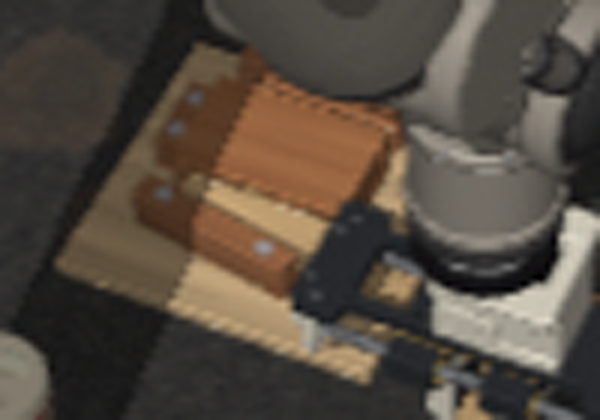

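The wedge end is hidden, so I'll go by feel from here.

```bash
python3 -m crank '[[0,0.008,0,0,0,0],[0,0.008,0,0,0,0],[0,0.003,0,0,0,0],[0,0.002,0,0,0,0],[0,0.002,0,0,0,0]]'; python3 -m crank '[[0,0.002,0,0,0,0],[0,0.001,0,0,0,0]]';python3 -m crank '[[0,0.002,0,0,0,0],[0,0.001,0,0,0,0]]'
```

```text
time: 9.45
tool_pos: [439.1, 7.7, 22.7]
tcp_rot: [3.142, 0.0, 3.04]
contact_force: [0.9, 0.2, -2.4]
grip_width: 19.9
finger_force: 29.7
time: 9.7
tool_pos: [439.6, 10.4, 22.8]
tcp_rot: [-3.142, 0.001, 3.04]
contact_force: [0.7, -1.8, -3.7]
grip_width: 19.6
finger_force: 29.7
time: 9.95
tool_pos: [439.7, 13.5, 22.7]
tcp_rot: [3.142, 0.0, 3.04]
contact_force: [-0.2, -2.2, -1.6]
grip_width: 19.9
finger_force: 29.7
```

```bash
python3 -m crank '[[0,0.002,0,0,0,0],[0,0.001,0,0,0,0]]';python3 -m crank '[[0,0.002,0,0,0,0],[0,0.001,0,0,0,0]]'
```

```text
time: 10.2
tool_pos: [440.1, 16.5, 22.7]
tcp_rot: [3.142, 0.0, 3.04]
contact_force: [0.8, -1.4, -2.3]
grip_width: 19.8
finger_force: 29.7
time: 10.45
tool_pos: [440.5, 19.5, 22.7]
tcp_rot: [3.142, 0.0, 3.04]
contact_force: [1.4, -1.7, -3.2]
grip_width: 20.0
finger_force: 29.8
```

```bash
python3 -m crank '[[0,0.002,0,0,0,0],[0,0.001,0,0,0,0]]' | sed -n '2p;4p';python3 -m crank '[[0,0.002,0,0,0,0],[0,0.001,0,0,0,0]]'| sed -n '2p;4p'
```

```text
tool_pos: [440.7, 22.5, 22.7]
contact_force: [1.0, -3.4, -2.3]
tool_pos: [440.9, 25.5, 22.7]
contact_force: [1.3, -2.8, -2.2]
```

```bash
python3 -m crank '[[0,0.002,0,0,0,0],[0,0.001,0,0,0,0]]' | sed -n '2p;4p';python3 -m crank '[[0,0.002,0,0,0,0],[0,0.001,0,0,0,0]]'| sed -n '2p;4p'
```

```text
tool_pos: [441.2, 28.5, 22.7]
contact_force: [0.5, -2.4, -2.4]
tool_pos: [441.5, 31.5, 22.7]
contact_force: [0.7, -2.9, -1.6]
```

```bash
python3 -m crank '[[0,0.002,0,0,0,0],[0,0.001,0,0,0,0]]' | sed -n '2p;4p'
```

```text
tool_pos: [442.0, 34.2, 22.8]
contact_force: [0.8, -4.1, -3.4]
```

```bash
python3 -m crank '[[0,-0.01,0,0,0,0],[0,-0.02,0,0,0,0],[0,-0.02,0,0,0,0],[0,0,0,0,0,0]]' | sed -n '2p;4p'
python3 - <<'E'
from plant import bot
from h import *
o=bot.get_obs();print(o['time'],o['moment'],o['contact_force'])
t=bot.capture('top')['color'];w=bot.capture('wrist')['color'];s=bot.capture('scene')['color']
a=cv2.resize(t[165:235,240:340],(400,280),interpolation=cv2.INTER_CUBIC)
b=cv2.resize(s[170:260,260:360],(400,320),interpolation=cv2.INTER_CUBIC)
cv2.imwrite('pics/p5.png',np.hstack([np.vstack([a,b]),np.vstack([cv2.resize(w,(400,250)),np.zeros((350,400,3),np.uint8)])]))
E
```

```text
tool_pos: [436.3, -16.3, 22.6]
contact_force: [-0.3, -0.2, -2.0]
12.2 [0.07917804 0.05122712 0.02344682] [-0.27893243 -0.20525501 -1.95528955]
```

View pics/p5.png

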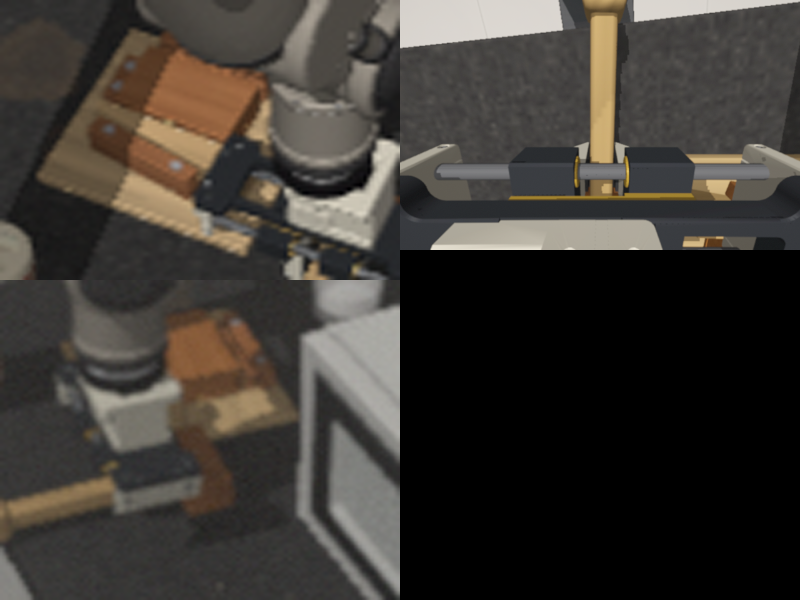

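The wedge has moved in toward the fence's far end, the handle is still straight in the pads, and force is near zero when clear. Next is the second tap.

```bash
python3 -m crank '[[0,0.015,0,0,0,0],[0,0.015,0,0,0,0],[0,0.01,0,0,0,0],[0,0.005,0,0,0,0],[0,0.003,0,0,0,0]]' | sed -n '2p;4p'; python3 -m crank '[[0,0.002,0,0,0,0],[0,0.001,0,0,0,0]]' | sed -n '2p;4p'
```

```text
tool_pos: [441.6, 32.8, 22.7]
contact_force: [0.2, 0.7, -3.0]
tool_pos: [442.0, 35.0, 22.7]
contact_force: [-0.3, -2.8, -2.5]
```

```bash
python3 -m crank '[[0,0.002,0,0,0,0],[0,0.001,0,0,0,0]]' | sed -n '2p;4p'
```

```text
tool_pos: [442.6, 38.0, 22.8]
contact_force: [1.2, -3.7, -2.8]
```

```bash
python3 -m crank '[[0,0.002,0,0,0,0],[0,0.001,0,0,0,0]]' | sed -n '2p;4p'
```

```text
tool_pos: [443.3, 40.9, 22.9]
contact_force: [2.3, -6.0, -3.1]
```

```bash
python3 -m crank '[[0,0.001,0,0,0,0],[0,0,0,0,0,0]]' | sed -n '2p;4p'
```

```text
tool_pos: [443.6, 41.8, 22.9]
contact_force: [1.5, -6.5, -2.9]
```

```bash
python3 -m crank '[[0,0.001,0,0,0,0],[0,0,0,0,0,0]]' | sed -n '2,4p'
```

```text
tool_pos: [443.7, 42.7, 22.9]
tcp_rot: [-3.141, 0.002, 3.039]
contact_force: [3.0, -7.9, -2.4]
```

```bash
python3 -m crank '[[0,-0.005,0,0,0,0],[0,-0.01,0,0,0,0],[0,0,0,0,0,0]]' | sed -n '2p;4p'; python3 -m crank '[[0,0.008,0,0,0,0],[0,0.004,0,0,0,0],[0,0.002,0,0,0,0],[0,0.001,0,0,0,0]]' | sed -n '2p;4p'
```

```text
tool_pos: [440.9, 27.9, 22.6]
contact_force: [-0.2, -0.5, -2.0]
tool_pos: [442.8, 43.4, 22.7]
contact_force: [-0.1, -2.1, -2.5]
```

```bash
python3 -m crank '[[0,0.001,0,0,0,0],[0,0,0,0,0,0]]' | sed -n '2,4p'
```

```text
tool_pos: [443.0, 44.2, 22.7]
tcp_rot: [3.142, 0.0, 3.04]
contact_force: [0.6, -2.2, -2.9]
```

```bash
python3 -m crank '[[0,0.001,0,0,0,0],[0,0.001,0,0,0,0]]' | sed -n '2,4p'
```

```text
tool_pos: [443.2, 46.1, 22.8]
tcp_rot: [-3.141, 0.0, 3.039]
contact_force: [0.9, -5.0, -2.1]
```

```bash
python3 -m crank '[[0,0.001,0,0,0,0],[0,0.001,0,0,0,0]]' | sed -n '2,4p'; python3 - <<'E'
from plant import bot
print(bot.get_obs()['moment'],bot.get_obs()['time'])
E
```

```text
tool_pos: [443.1, 47.7, 22.7]
tcp_rot: [-3.141, -0.0, 3.039]
contact_force: [-1.0, -8.4, -1.9]
[-1.46960023  0.13750788 -0.58644253] 15.85
```

```bash
python3 -m crank '[[0,0.001,0,0,0,0],[0,0,0,0,0,0]]' | sed -n '2,4p'
```

```text
tool_pos: [443.1, 48.4, 22.7]
tcp_rot: [-3.141, -0.001, 3.039]
contact_force: [-1.6, -10.7, -1.4]
```

```bash
python3 -m crank '[[0,0.001,0,0,0,0],[0,0,0,0,0,0]]' | sed -n '2,4p'
```

```text
tool_pos: [443.0, 49.1, 22.7]
tcp_rot: [-3.14, -0.001, 3.039]
contact_force: [-2.0, -11.7, -1.0]
```

```bash
python3 -m crank '[[0,-0.005,0,0,0,0],[0,-0.01,0,0,0,0],[0,0,0,0,0,0]]' | sed -n '2p;4p'; python3 - <<'E'
from plant import bot
import cv2,numpy as np
w0=cv2.imread('pics/w2.png')[:400];w=bot.capture('wrist')['color']
for im in(w0,w):
    h=cv2.cvtColor(im,cv2.COLOR_BGR2HSV)
    for r in(80,120,160,200):
        m=np.where((h[r,270:400,1]>90)&(h[r,270:400,2]>90))[0]+270;print(r,m.min(),m.max(),end=' | ')
    print()
E
python3 -m crank '[[0,0.007,0,0,0,0],[0,0.005,0,0,0,0],[0,0.002,0,0,0,0],[0,0.001,0,0,0,0]]' | sed -n '2p;4p'
```

```text
tool_pos: [441.7, 35.0, 22.6]
contact_force: [-0.6, -0.0, -1.2]
80 305 347 | 120 305 345 | 160 304 344 | 200 304 342 | 
80 304 346 | 120 304 345 | 160 304 343 | 200 304 342 | 
tool_pos: [442.4, 49.5, 22.6]
contact_force: [-3.8, -13.6, -1.0]
```

That tap read 13.6 N and the handle has not turned in the pads. I'll draw clear and repeat to confirm the wedge no longer advances.

```bash
python3 -m crank '[[0,-0.005,0,0,0,0],[0,-0.01,0,0,0,0],[0,0,0,0,0,0]]' | sed -n '2p;4p'; python3 -m crank '[[0,0.007,0,0,0,0],[0,0.005,0,0,0,0],[0,0.002,0,0,0,0],[0,0.001,0,0,0,0]]' | sed -n '2p;4p'
```

```text
tool_pos: [441.9, 35.0, 22.7]
contact_force: [0.4, -0.4, -2.8]
tool_pos: [442.4, 49.5, 22.5]
contact_force: [-4.4, -13.5, -1.0]
```

```bash
python3 -m crank '[[0,0,0,0,0,0]]' | sed -n '2p;4p'
```

```text
tool_pos: [442.5, 49.3, 22.6]
contact_force: [-3.6, -12.1, -0.9]
```

```bash
python3 -m crank '[[0,-0.005,0,0,0,0],[0,-0.01,0,0,0,0],[0,0,0,0,0,0]]' | sed -n '2p;4p'; python3 -m crank '[[0,0.007,0,0,0,0],[0,0.005,0,0,0,0],[0,0.002,0,0,0,0],[0,0.0012,0,0,0,0]]' | sed -n '2p;4p';  python3 -m crank '[[0,-0.005,0,0,0,0],[0,-0.015,0,0,0,0],[0,-0.03,0,0,0,0],[0,-0.04,0,0,0,0]]' | sed -n '1,4p'
```

```text
tool_pos: [441.9, 35.0, 22.7]
contact_force: [-0.1, 0.9, -2.6]
tool_pos: [442.4, 49.7, 22.6]
contact_force: [-4.6, -13.2, -0.7]
time: 19.65
tool_pos: [434.2, -39.9, 22.7]
tcp_rot: [3.141, 0.0, 3.042]
contact_force: [0.2, -0.8, -1.2]
```

```bash
python3 - <<'E'
from plant import bot
from h import *
c=bot.capture('top')
print([at(c,u,v,0) for u,v in((358,214),(480,239),(300,252),(380,284),(450,305))])
E
```

```text
[array([ 571.7, -111.3]), array([ 596.1, -524.4]), array([368.9,  27.4]), array([ 334.7, -244.5]), array([ 328.3, -463.8])]
```

```bash
python3 -m crank '[[-0.004,-0.04,0,0,0,0],[-0.004,-0.04,0,0,0,0],[-0.004,-0.04,0,0,0,0],[-0.004,-0.029,0,0,0,0],[0,0,0,0,0,0]]' | sed -n '2p;4p'; python3 -m crank '[[0,0,0.008,0,0,0],[0,0,0.005,0,0,0],[0,0,0.002,0,0,0],[0,0,0,0,0,0]]' | sed -n '1,4p'
```

```text
tool_pos: [435.1, -191.2, 22.7]
contact_force: [0.5, -0.0, -2.0]
time: 20.82
tool_pos: [435.2, -188.1, 8.0]
tcp_rot: [3.141, 0.0, 3.041]
contact_force: [1.1, 1.5, 4.5]
```

```bash
python3 -m crank '[[0,0,0.001,0,0,0],[0,0,0,0,0,0]]' | sed -n '2p;4p'; python3 -m crank '[[0,0,0,0,0,0],[0,0,0,0,0,0],[0,0,0,0,0,0],[0,0,0,0,0,0],[0,0,0,0,0,0]]' 60;python3 -m crank '[[0,0,0,0,0,0],[0,0,-0.02,0,0,0],[0,0,-0.05,0,0,0],[0,0,-0.06,0,0,0],[0,0,-0.02,0,0,0]]'
```

```text
tool_pos: [435.3, -188.1, 7.9]
contact_force: [-2.5, 3.4, 15.9]
time: 21.7
tool_pos: [435.1, -188.9, 6.6]
tcp_rot: [3.141, -0.0, 3.04]
contact_force: [-0.1, 0.4, 0.1]
grip_width: 55.1
finger_force: 0.0
time: 22.32
tool_pos: [436.4, -189.8, 160.3]
tcp_rot: [-3.139, 0.005, 3.04]
contact_force: [0.3, -0.5, -0.4]
grip_width: 55.6
finger_force: 0.0
```

```bash
python3 -m crank '[[0,-0.05,-0.03,0,0,0],[0,-0.05,-0.03,0,0,0],[0,-0.05,0,0,0,0],[0,-0.03,0,0,0,0],[0,0,0,0,0,0]]' | sed -n '1,2p'; python3 - <<'E'
from plant import bot
from h import *
c=bot.capture('top');im=c['color'];t0=cv2.imread('pics/top0.png')
# board patch exposed by the wedge, box and bystanders: mean colour change
for n,(x0,x1,y0,y1) in dict(box=(272,302,180,197),wedgeEnd=(300,314,208,220),fence=(264,288,197,212),cream=(228,248,221,240),tin=(450,476,262,290),tumbler=(285,306,133,160)).items():
    print(n,np.abs(im[y0:y1,x0:x1].astype(int)-t0[y0:y1,x0:x1]).mean().round(1))
h=cv2.cvtColor(im,cv2.COLOR_BGR2HSV);m=((h[...,0]<25)&(h[...,1]>80)&(h[...,2]>60)).astype(np.uint8);m[:,:325]=0;m[:200]=0
n,l,s,ct=cv2.connectedComponentsWithStats(m)
for i in range(1,n):
    if s[i][4]>60:print(s[i],ct[i].round(),at(c,*ct[i],25))
def wprof(im):
    # thick end of the wedge: bright plywood/wedge row scan along the wedge axis
    return im[205:222:2,296:318:2].mean(2).astype(int)
print(wprof(t0)[4],wprof(im)[4])
E
```

```text
time: 22.95
tool_pos: [416.1, -369.7, 216.1]
box 35.6
wedgeEnd 36.3
fence 41.5
cream 64.3
tin 1.3
tumbler 50.2
[352 223  42  66 863] [372. 248.] [ 436.2 -190.5]
[500 247  27  23 400] [514. 258.] [ 537.3 -634.8]
[449 260  28  33 178] [461. 276.] [ 424.1 -479.6]
[114 114 112 110 135 145 146 141  84  58  46] [ 65  81  89  90 135 159 137  55  50  49  46]
```

```bash
python3 - <<'E'
from plant import bot
import cv2,numpy as np
im=bot.capture('scene')['color'];s0=cv2.imread('pics/scene0.png')
for n,(x0,x1,y0,y1) in dict(boxtop=(298,328,178,200),cream=(242,262,184,204),tin=(334,376,316,346),tumbler=(336,360,152,182),small=(316,340,150,168)).items():
    a=s0[y0:y1,x0:x1];b=cv2.matchTemplate(im[y0-12:y1+12,x0-12:x1+12],a,cv2.TM_CCOEFF_NORMED);_,v,_,p=cv2.minMaxLoc(b);print(n,round(v,2),p[0]-12,p[1]-12)
E
```

```text
boxtop 0.59 -12 0
cream 0.97 0 0
tin 1.0 0 0
tumbler 0.54 12 12
small 0.51 11 -8
```

```bash
for i in 1; do python3 -m crank '[[0.005,0.055,-0.01,0,0,0],[0.01,0.06,0,0,0,0],[0.01,0.06,0,0,0,0],[0.01,0.06,0,0,0,0],[0.01,0.06,0,0,0,0]]'|sed -n '2p'; done; python3 -m crank '[[0.01,0.06,0,0,0,0],[0.01,0.06,0,0,0,0],[0.01,0.06,0,0,0,0],[0.01,0.06,0,0,0,0],[0.01,0.06,0,0,0,0]]'|sed -n '2p';python3 -m crank '[[0.015,0.055,0,0,0,0],[0.015,0.055,0,0,0,0],[0.02,0.05,0,0,0,0],[0.02,0.04,0,0,0,0],[0,0,0,0,0,0]]'|sed -n '1,2p'
python3 - <<'E'
from plant import bot
import cv2,numpy as np
for cam,R in (('scene',dict(boxtop=(298,328,178,200),cream=(242,262,184,204),tin=(334,376,316,346),tumbler=(336,360,152,182))),('top',dict(box=(272,304,178,197),tumbler=(283,307,132,162),cream=(228,248,221,240),fence=(262,290,197,214),thickend=(300,316,207,222)))):
  im=bot.capture(cam)['color'];s0=cv2.imread(f'pics/{cam}0.png')
  for n,(x0,x1,y0,y1) in R.items():
    a=s0[y0:y1,x0:x1];b=cv2.matchTemplate(im[y0-12:y1+12,x0-20:x1+12],a,cv2.TM_CCOEFF_NORMED);_,v,_,p=cv2.minMaxLoc(b);print(cam,n,round(v,2),p[0]-20,p[1]-12)
E
```

```text
tool_pos: [401.1, -66.9, 226.9]
tool_pos: [381.1, 236.2, 227.1]
time: 24.92
tool_pos: [330.5, 442.1, 226.4]
scene boxtop 0.86 1 0
scene cream 1.0 0 0
scene tin 1.0 0 0
scene tumbler 1.0 0 0
top box 0.46 1 -2
top tumbler 1.0 0 0
top cream 0.98 0 0
top fence 0.9 0 0
top thickend 0.85 1 -7
```

```bash
python3 -c "
from plant import bot
print(bot.close_job())"
```

```text
the job is handed in; nothing more can be done
None
```

I tapped the wedge until it stopped advancing: the last three of six light taps read about 13.5 N at nearly the same spot. I then laid the mallet flat clear of the cradle and handed the job in. The tin, tumbler and cream pot did not move. The final wedge position and clamping were judged by force only, because I had used all ten picture views.

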